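Pile up the stamping kit on the notebook

TASK

Pile the stationery on the closed notebook, starting from the bottom: first the large wooden card box, on it the smaller wooden clip box, on that the flat metal ink-pad tin, and on top the hand stamp, standing on its base. Centre each thing on the one below, with its long side running the same way as the notebook's long side, and leave the eraser and the binder clip where they are.

Things in the scene. Friction and masses are not known exactly. Their poses are not given: they have to be found in the camera images.
- notebook: closed clothbound notebook lying flat on the desk, 168 x 230 mm and 24 mm thick; it does not move. Origin: centre of its underside; z is up, y runs along its 230 mm long side, x along the 168 mm side. The pile goes on the centre of its cover, 24 mm above the origin.
- card_box: the larger of two plain wooden lidded boxes with a thin brass line inlaid round the lid and a label frame on each end, 66 mm wide (x), 120 mm long (y), 36 mm high, about 0.25 kg. Its origin is the centre of its underside; z is up, y runs along its 120 mm length and x across its 66 mm width. It is rigid with a flat top; the lid does not open.
- clip_box: the smaller of the two plain wooden lidded boxes, 56 mm wide (x), 94 mm long (y), 30 mm high, about 0.18 kg. Its origin is the centre of its underside; z is up, y runs along its 94 mm length and x across its 56 mm width. It is rigid with a flat top; the lid does not open.
- ink_pad: flat bare-steel ink-pad tin, 46 mm wide (x), 72 mm long (y), 22 mm high, about 0.12 kg. Its origin is the centre of its underside; z is up, y runs along its 72 mm length and x across its 46 mm width. It is rigid with a flat top; the lid does not open.
- stamp: hand stamp 69 mm high, standing upright: a wooden base 22 mm (x) by 48 mm (y), up to 16 mm high, with a turned dark red upright handle at its centre from 16 to 69 mm high, at most 24 mm thick; about 0.06 kg. Origin: centre of its underside; z is up along the handle, y along the base's 48 mm length.
- eraser: small eraser, 21 x 46 x 12 mm, lying loose on the desk as a bystander; it must stay where it is. Origin: centre of its underside, y along its length.
- binder_clip: small black binder clip, about 25 x 32 mm and 41 mm high with its wire arms, standing loose on the desk as a bystander; it must stay where it is. Origin: centre of its underside.
Mind the look-alikes: they are no part of the job. Several things have the shape of the stamp; the one meant has the colours described above.

How it is judged:
On the way, in this order (a step that is already met when the one before it is completed fails the run):
1. the card box lies on the notebook, centred, lined up and let go (horizontal distance between card_box and notebook below 0.015 m and z of card_box in the frame of notebook between 0.019 and 0.029 m and angle between card_box's own z axis and vertical below 0.1 rad and angle between the y axis of card_box and the y axis of notebook, either way round below 0.2 rad and linear speed of card_box below 0.02 m/s and contact force between the fingers and card_box below 0.1 N), for 0.2 s.
2. the clip box lies on the card box, centred, lined up and let go (horizontal distance between clip_box and card_box below 0.012 m and z of clip_box in the frame of card_box between 0.031 and 0.041 m and angle between clip_box's own z axis and vertical below 0.1 rad and angle between the y axis of clip_box and the y axis of card_box, either way round below 0.2 rad and linear speed of clip_box below 0.02 m/s and contact force between the fingers and clip_box below 0.1 N), for 0.2 s.
3. the ink-pad tin lies on the clip box, centred, lined up and let go (horizontal distance between ink_pad and clip_box below 0.012 m and z of ink_pad in the frame of clip_box between 0.025 and 0.035 m and angle between ink_pad's own z axis and vertical below 0.1 rad and angle between the y axis of ink_pad and the y axis of clip_box, either way round below 0.2 rad and linear speed of ink_pad below 0.02 m/s and contact force between the fingers and ink_pad below 0.1 N), for 0.2 s.
4. the hand stamp stands on the ink-pad tin, centred, lined up and let go (horizontal distance between stamp and ink_pad below 0.012 m and z of stamp in the frame of ink_pad between 0.017 and 0.027 m and angle between stamp's own z axis and vertical below 0.1 rad and angle between the y axis of stamp and the y axis of ink_pad, either way round below 0.2 rad and linear speed of stamp below 0.02 m/s and contact force between the fingers and stamp below 0.1 N), for 0.2 s.
At the end, for the whole second after the job is handed in: Card box on the notebook (centres within 15 mm), clip box on it, ink-pad tin on that, hand stamp upright on top (each within 12 mm of centre); each rests on the one below (height within 5 mm), level within 0.1 rad, long sides parallel within 0.2 rad, let go and at rest (all of step 1 and all of step 2 and all of step 3 and all of step 4); the robot touches nothing.
It fails at once if the eraser or the binder clip is moved by more than 20 mm (distance of any of eraser, binder_clip from where it was at the start of the episode above 0.02 m).
It also fails if it takes over 107 s, if anything falls off the work surface, if the arm or the gripper's body presses on something with over 40 N, if the wrist force passes 120 N, or if a joint passes its speed limit or range.

ROBOT

A 6-joint arm with a two-finger parallel gripper is mounted at the origin on a cart in front of the work surface, level with it; the furniture and walls round the work are solid. World frame = base frame: x ahead of the robot, y to its left, z up, the work surface at z = 0. Lengths are in m, angles in rad, forces in N, time in s.
With the tool pointing down it reaches from about 0.25 to 0.775 m from the base axis. Payload 4 kg.
Tool frame: the origin (TCP) lies on the centre line of the jaws, within the pads' length; the fingertips stand bot.tip_reach ahead of it and the grasp point (between the pads) lies 6 mm ahead of it (bot.tip_reach is the distance from the TCP to the fingertips, in m); z points along the fingers, y is the line along which they close (so a half turn about z gives the same grasp; the last joint's range is limited). The gripper opens to 94 mm and grips with 3 to 60 N. Pads are 16 mm wide; open, the fingers measure 119 mm over their backs; the gripper's body (75 mm by 177 mm) begins 78 mm behind the grasp point.
Start: joints at [-1.245, 0.087, 1.371, -0, 1.684, -0.103], TCP at [0.229, -0.5, 0.231] pointing down, gripper open.
Joint ranges: [-3.1, 3.1], [-0.76, 2.03], [0.27, 2.55], [-1.08, 4.22], [0.17, 2.65], [-2.57, 2.57]. Speed limits (rad/s): [2.79, 2.79, 3.14, 3.14, 3.14, 3.14].

INTERFACE

Orientations are given as a rotation vector (axis times angle).
In Python, from bench import observe, optics, job, bot gives the robot as it stands. The module is installed in compiled form; this text tells all that it offers.
- The arm moves only by the shell command python3 -m pendant 'ROWS'. ROWS is a JSON object of lists of equal length, an entry for each row: "fingers": the gripper command: -1 is shut, 1 is fully open, values between are in proportion; "dp": the shift along the tool's x, y, z in mm, a list of three; "turn": the turn, a rotation vector about the tool's x, y, z in rad, a list of three. A call has 1 to 5 rows; each row shifts and turns the commanded pose from where the row before left it, along the tool's axes as they then stand; what a row does not reach is not made up. A row lasts 1/8 s, in which the tool goes at most 62.5 mm and 10.7 degrees, less where a joint would pass 70% of its speed; a pose out of reach is approached as far as the arm can. A call with a gripper value outside its range is refused whole. The fingers move at their own pace and stop on an object; the grip force is fixed at half the most. Time passes only in rows, so rows that do not move let the fingers close. It gives the time, the measured TCP pose, the force, the opening and the grip force at its end, in the units of the state.
- observe(): the state, without advancing time (a new reading comes with each control period).
- optics.grab_frame(name): name is "scene" or "top" or "wrist"; returns (picture, depth): 420x560x3 uint8, red, green, blue; 420x560 float32, m along the optical axis (not along the pixel's ray), 0 where there is no reading.
- optics.camera_model(name): a dict with "vertical_fov" (degrees; the focal length in pixels is half the picture's height over the tangent of half this angle, whatever the lens; pixels are square), "cx", "cy" (the principal point, pixels), "k1" (the pictures are not rectified: a ray, as slopes to the right and down, at radius r is drawn at 1 + k1 r^2 times it, then the intrinsics apply), "T" (4x4, takes a point from camera to world coordinates). Camera axes: x right, y down, z forward; pixel columns grow to the right and rows downward; lengths in m; the calibration is good to about 2 mm. A picture is of the moment at which its call begins: read the wrist's pose just before it. camera_model takes no time and is no camera call; for the wrist camera it gives the pose at the moment of the call.
- job.job_done(): hands the job in; it is judged then, once.
The state is a dict: "clock": time; "joint_positions": joint angles; "joint_vel": joint speeds; "effort": joint torques, N m; "tcp_pos": TCP position; "eef_rot": TCP orientation; "wrist_force": force on the tool from outside, world axes, zero at the start; "torque": the same for the moment, N m; "gripper_width": finger opening in m; "grasp_force": force on a finger pad.
Only numpy, scipy, OpenCV 4.12 (cv2) and the standard library are available. Lean on these libraries where they do the work, as an engineer would, in place of code of your own. Each camera call takes 0.05 s, during which the arm holds its last target. There are 200 camera calls.

## Working session

There is one attempt and no reset: what is moved stays moved. The work goes in short steps, Python scripts to look and compute and a shell command to move; the robot and the scene stay as the last step left them, time stands still between calls to the robot, and variables do not carry over. Pictures are saved under pics/ and viewed, at most 14 in all, crops included, and the job is handed in when it is done.

```bash
mkdir -p pics; python3 - <<'E'
from bench import observe, optics, bot
import cv2,numpy as np
for n in ("scene","top"):
    p,d=optics.grab_frame(n); cv2.imwrite(f"pics/{n}0.png",p[...,::-1]); np.savez(f"{n}0.npz",p=p,d=d)
    m=optics.camera_model(n); print(n,{k:(np.round(v,3).tolist() if k=='T' else v) for k,v in m.items()})
print(observe(),bot.tip_reach)
E
```

```text
scene {'vertical_fov': 52.53552931787761, 'cx': 281.1722260654406, 'cy': 210.40652434093002, 'k1': -0.01580599449950419, 'T': [[-0.712, -0.452, 0.537, -0.146], [-0.702, 0.434, -0.565, 0.633], [0.022, -0.78, -0.626, 0.76], [0.0, 0.0, 0.0, 1.0]]}
top {'vertical_fov': 45.82349349417982, 'cx': 281.21010102704236, 'cy': 203.12146157888557, 'k1': -0.0036049113906778687, 'T': [[0.014, -0.984, 0.178, 0.203], [-1.0, -0.013, 0.008, -0.016], [-0.006, -0.178, -0.984, 1.611], [0.0, 0.0, 0.0, 1.0]]}
{'clock': 0.1, 'joint_positions': array([-1.24510286e+00,  8.78783849e-02,  1.37210951e+00, -3.74293181e-05,
        1.68356713e+00, -1.03123014e-01]), 'joint_vel': array([-0.00011105, -0.00161284, -0.00452876,  0.0003103 , -0.00077945,
        0.00055459]), 'effort': array([ 2.11658749e-03, -3.41249621e+01, -3.03302801e+01,  7.19340867e-02,
        3.03840393e-02, -1.09975726e-04]), 'tcp_pos': array([ 0.2285185 , -0.49979448,  0.2294194 ]), 'eef_rot': array([-3.06775779e+00, -6.68013858e-01,  4.00143579e-04]), 'wrist_force': array([-0.51279886, -0.03087435,  0.38695774]), 'torque': array([ 0.00688072, -0.05498367,  0.04187428]), 'grasp_force': 0.0, 'gripper_width': 0.09421572580611134} 0.025
```

View pics/scene0.png

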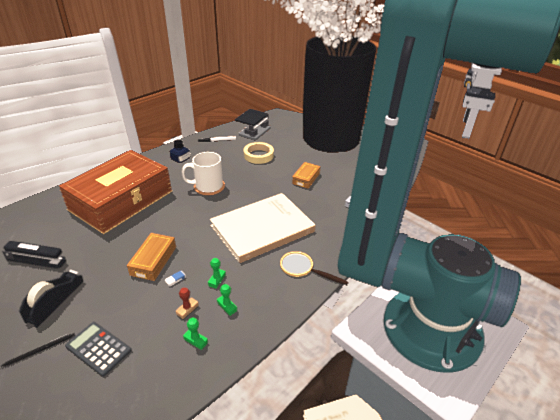

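View pics/top0.png

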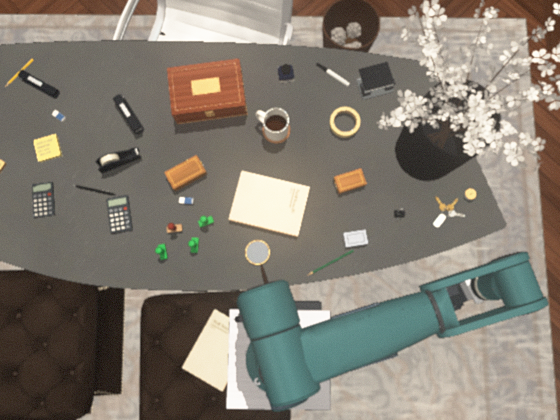

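The top view shows the notebook at (270,204). The larger wooden box is at (185,172) and the smaller one at (349,181). The metal tin is at (355,239). The red-handled stamp is at (174,228), and the green stamps at (206,221), (194,245) and (162,252) are the look-alikes. The eraser is at (186,201) and the binder clip at (399,212). Other things that could be confused:
- **Box:** the chest at (207,90).
- **Tin:** the calculators at (43,200) and (119,214).
- **Eraser:** the block at (58,115).

```bash
cat > h.py <<'E'
import numpy as np,cv2
from bench import observe, optics, bot
def grab(n):
    m=optics.camera_model(n); p,d=optics.grab_frame(n); return p,d,m
def rays(px,m):
    f=210/np.tan(np.radians(m["vertical_fov"])/2)
    K=np.array([[f,0,m["cx"]],[0,f,m["cy"]],[0,0,1]])
    u=cv2.undistortPoints(np.float64(px).reshape(-1,1,2),K,np.array([m["k1"],0,0,0.]))[:,0]
    return np.c_[u,np.ones(len(u))]
def cloud(d,m):
    h,w=d.shape; g=np.stack(np.meshgrid(np.arange(w),np.arange(h)),-1).reshape(-1,2)
    P=rays(g,m)*d.reshape(-1,1); return (P@m["T"][:3,:3].T+m["T"][:3,3]).reshape(h,w,3)
def plane(px,m,z):
    R=rays(px,m)@m["T"][:3,:3].T; o=m["T"][:3,3]; return o+R*((z-o[2])/R[:,2])[:,None]
def rect(mask,m,z):
    """min-area rectangle on plane z of the biggest blob: centre, long, short (mm), long-axis angle (deg, mod 180)"""
    n,l,s,c=cv2.connectedComponentsWithStats(mask.astype(np.uint8))
    k=1+np.argmax(s[1:,4]); cn=cv2.findContours((l==k).astype(np.uint8),0,cv2.CHAIN_APPROX_NONE)[0][0][:,0]
    q=plane(cn,m,z)[:,:2]; (c0,(a,b),t)=cv2.minAreaRect(np.float32(q*1000))
    if a<b: a,b,t=b,a,t+90
    return np.round(c0,1),round(a,1),round(b,1),round((t+90)%180-90,1),s[k,4]
E
python3 - <<'E'
from h import *
B={"top":dict(note=(225,165,315,243,.024),card=(160,152,210,192,.036),clip=(330,165,370,196,.030),ink=(340,228,372,252,.022),stamp=(160,215,186,242,.069),eraser=(176,192,196,210,.012),binder=(390,205,408,222,.041)),
"scene":dict(note=(205,190,320,262,.024),card=(122,228,182,282,.036),clip=(288,158,325,192,.030),stamp=(170,283,203,322,.069),eraser=(162,268,190,290,.012))}
for n in B:
    z=np.load(n+"0.npz"); p,d=z["p"],z["d"]; m=optics.camera_model(n); C=cloud(d,m)
    for k,(x0,y0,x1,y1,h) in B[n].items():
        M=np.zeros(d.shape,bool); M[y0:y1,x0:x1]=True
        zz=C[...,2]
        print(n,k,"zmax",round(np.percentile(zz[M],99),3),end=" ")
        lo=h-.008
        if k=="stamp": # base
            t=M&(zz>.008); print("any",rect(t,m,.03)); continue
        t=M&(zz>lo)&(zz<h+.015)&(d>0)
        q=C[t]; print(rect(t,m,h),"zmed",np.round(np.median(q[:,2]),3))
z=np.load("top0.npz")["p"]; s=np.load("scene0.npz")["p"]
a=cv2.resize(z[150:260,150:410],(780,330)); b=cv2.resize(s[220:360,110:310],(386,270))
o=np.zeros((600,780,3),np.uint8); o[:330]=a; o[330:,:386]=b; o[330:,394:]=cv2.resize(s[140:280,190:390],(386,270))
cv2.imwrite("pics/crop0.png",o[...,::-1])
E
```

```text
top note zmax 0.033 (array([487.9,  36.5]), 229.8, 168.8, 76.9, np.int32(3572)) zmed 0.025
top card zmax 0.044 (array([584.8, 311.8]), 120.0, 70.0, -59.6, np.int32(734)) zmed 0.036
top clip zmax 0.038 (array([ 565.7, -226.1]), 94.8, 57.3, -71.7, np.int32(491)) zmed 0.031
top ink zmax 0.03 (array([ 377.8, -241.4]), 73.9, 46.5, -80.5, np.int32(323)) zmed 0.023
top stamp zmax 0.072 any (array([404.7, 338.7]), 48.2, 29.3, -87.2, np.int32(119))
top eraser zmax 0.018 (array([490.9, 307.6]), 50.3, 30.2, -85.1, np.int32(98)) zmed 0.009
top binder zmax 0.028 (array([ 472. , -387.9]), 3.2, 0.0, -89.3, np.int32(2)) zmed 0.041
scene note zmax 0.027 (array([483.6,  40.3]), 231.4, 175.3, 76.5, np.int32(3654)) zmed 0.023
scene card zmax 0.038 (array([581.2, 317.2]), 125.4, 69.7, -59.9, np.int32(1046)) zmed 0.035
scene clip zmax 0.032 (array([ 561.5, -219.8]), 102.9, 58.5, -71.5, np.int32(341)) zmed 0.029
scene stamp zmax 0.069 any (array([400.7, 341.6]), 76.5, 44.8, -42.2, np.int32(348))
scene eraser zmax 0.068 (array([492.3, 314.6]), 47.0, 25.7, 85.4, np.int32(157)) zmed 0.01
```

View pics/crop0.png

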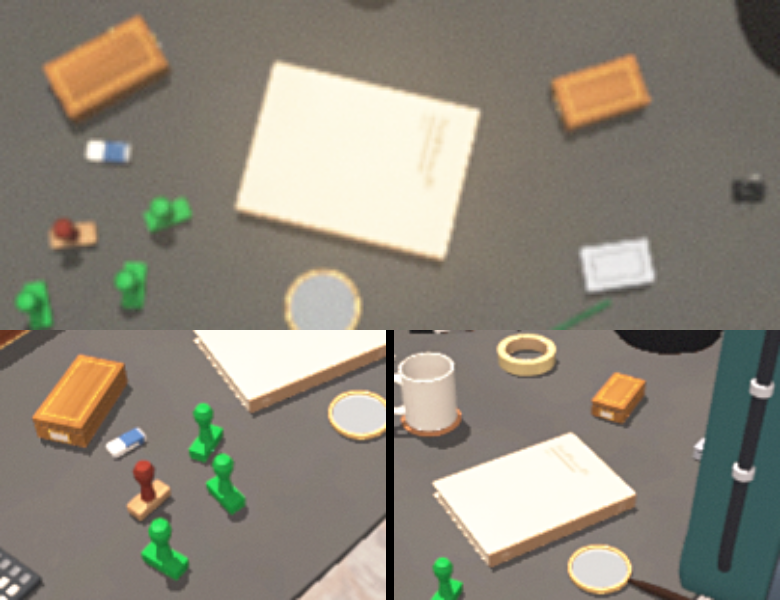

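The crop confirms the choice: the only dark red stamp with a wooden base is at top pixel (174,228), and the other three are green. The box sizes (120x70 and 95x57) and heights match. I'll turn by -1.672 rad and then move above the card box.

```bash

python3 -m pendant '{"fingers":[1,1,1,1,1],"dp":[[0,0,0],[0,0,0],[0,0,0],[0,0,0],[0,0,0]],"turn":[[0,0,-0.167],[0,0,-0.167],[0,0,-0.167],[0,0,-0.167],[0,0,-0.167]]}' >/dev/null
python3 -m pendant '{"fingers":[1,1,1,1,1],"dp":[[0,0,0],[0,0,0],[0,0,0],[0,0,0],[0,0,0]],"turn":[[0,0,-0.167],[0,0,-0.167],[0,0,-0.167],[0,0,-0.167],[0,0,-0.167]]}'
```

```text
clock: 1.35
tcp_pos: [0.2286, -0.4999, 0.2298]
eef_rot: [-1.557, -2.728, -0.001]
wrist_force: [0.1, -0.3, -0.1]
gripper_width: 0.094
grasp_force: 0.0
```

```bash

for i in 1 2 3; do python3 -m pendant '{"fingers":[1,1,1,1,1],"dp":[[32.5,45,0],[32.5,45,0],[32.5,45,0],[32.5,45,0],[32.5,45,0]],"turn":[[0,0,0],[0,0,0],[0,0,0],[0,0,0],[0,0,0]]}'|grep tcp; done
python3 -m pendant '{"fingers":[1,1],"dp":[[32.5,45,0],[0,0,0]],"turn":[[0,0,0],[0,0,0]]}'
python3 - <<'E'
from h import *
p,d,m=grab("wrist"); cv2.imwrite("pics/w1.png",p[...,::-1]); np.savez("w1.npz",p=p,d=d); print(np.round(m["T"],3))
C=cloud(d,m); np.save("C.npy",C); print(np.percentile(C[...,2],[1,50,99]))
M=(C[...,2]>.028)&(C[...,2]<.045)&(d>0)
print(rect(M,m,.036))
E
```

```text
tcp_pos: [0.3414, -0.2447, 0.2301]
tcp_pos: [0.4539, 0.009, 0.2301]
tcp_pos: [0.5665, 0.2626, 0.2298]
clock: 3.48
tcp_pos: [0.5885, 0.3148, 0.2266]
eef_rot: [-1.557, -2.724, 0.006]
wrist_force: [-0.5, -0.9, -0.7]
gripper_width: 0.0937
grasp_force: 0.0
[[ 0.862  0.491  0.123  0.552]
 [ 0.506 -0.835 -0.217  0.379]
 [-0.004  0.249 -0.968  0.382]
 [ 0.     0.     0.     1.   ]]
[-0.00046369  0.00193699  0.32625864]
(array([587.8, 317.5]), 119.1, 65.9, -59.7, np.int32(7877))
```

View pics/w1.png

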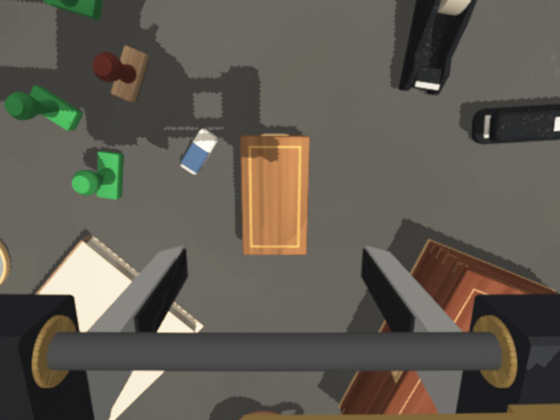

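The wrist view shows the card box centred at (275,195), measuring 119x66 mm. The eraser at (199,151) is clear of the left finger. I'll close the fingers slightly and descend.

```bash

python3 -m pendant '{"fingers":[0.75,0.75,0.75,0.75,0.75],"dp":[[0,0.8,50],[0,0,50],[0,0,50],[0,0,25],[0,0,0]],"turn":[[0,0,0],[0,0,0],[0,0,0],[0,0,0],[0,0,0]]}'
python3 -m pendant '{"fingers":[0.75,0.75,0.75],"dp":[[0,0,20],[0,0,0],[0,0,0]],"turn":[[0,0,0],[0,0,0],[0,0,0]]}'
```

```text
clock: 4.15
tcp_pos: [0.5873, 0.3097, 0.0529]
eef_rot: [-1.565, -2.72, 0.008]
wrist_force: [-0.1, 0.1, 0.3]
gripper_width: 0.0825
grasp_force: 0.0
clock: 4.53
tcp_pos: [0.5898, 0.3122, 0.0364]
eef_rot: [1.564, 2.723, 0.002]
wrist_force: [0.3, 0.5, -0.9]
gripper_width: 0.0824
grasp_force: 0.0
```

```bash

python3 -m pendant '{"fingers":[0.75,0.75,-1,-1,-1],"dp":[[0,0,4],[0,0,0],[0,0,0],[0,0,0],[0,0,0]],"turn":[[0,0,0],[0,0,0],[0,0,0],[0,0,0],[0,0,0]]}'
python3 -m pendant '{"fingers":[-1,-1,-1,-1,-1],"dp":[[0,0,0],[0,0,-30],[0,0,-50],[0,0,-40],[0,0,0]],"turn":[[0,0,0],[0,0,0],[0,0,0],[0,0,0],[0,0,0]]}'
python3 - <<'E'
from h import *
print(observe()["tcp_pos"])
p,d,m=grab("wrist"); np.savez("w2.npz",p=p,d=d); cv2.imwrite("pics/w2.png",p[...,::-1])
C=cloud(d,m); b=C[150:260,215:340]; 
M=(C[...,2]>.13)&(C[...,2]<.18)&(d>0)&(p[...,0]>p[...,2].astype(int)+40); print(np.median(C[M][:,2])); print(rect(M,m,np.median(C[M][:,2])))
E
```

```text
clock: 5.15
tcp_pos: [0.5894, 0.3122, 0.0316]
eef_rot: [1.565, 2.724, 0.0]
wrist_force: [0.4, 0.3, 0.0]
gripper_width: 0.0658
grasp_force: 30.0
clock: 5.78
tcp_pos: [0.5912, 0.3129, 0.1554]
eef_rot: [1.562, 2.72, 0.01]
wrist_force: [1.0, -0.2, -3.2]
gripper_width: 0.0657
grasp_force: 30.0
[0.59123856 0.31291649 0.15544126]
0.1610658340285835
(array([580.5, 332.7]), 89.2, 64.9, -59.7, np.int32(27718))
```

View pics/w2.png

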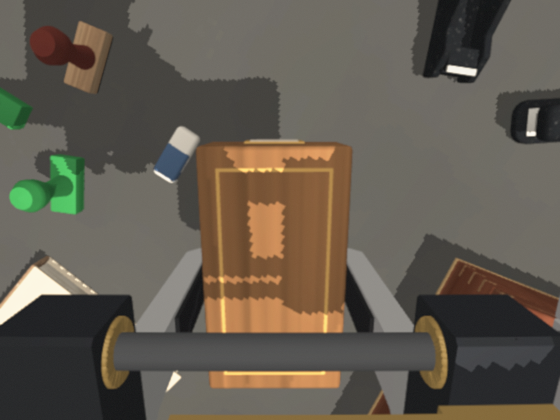

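The box is held squarely in the jaws. Its far edge is at row 145, which puts its centre about 6 mm ahead of the TCP along tool x. Next I'll go over the notebook and turn.

```bash

python3 -m pendant '{"fingers":[-1,-1,-1,-1,-1],"dp":[[-31.5,-38.3,0],[-31.5,-38.3,0],[-31.5,-38.3,0],[-31.5,-38.3,0],[-31.5,-38.3,0]],"turn":[[0,0,0],[0,0,0],[0,0,0],[0,0,0],[0,0,0]]}' | grep tcp
python3 -m pendant '{"fingers":[-1,-1,-1,-1,-1],"dp":[[-31.5,-38.3,0],[0,0,0],[0,0,0],[0,0,0],[0,0,0]],"turn":[[0,0,0],[0,0,0.15],[0,0,0.15],[0,0,0.15],[0,0,0.15]]}' |grep tcp
python3 -m pendant '{"fingers":[-1,-1,-1],"dp":[[0,0,0],[0,0,0],[0,0,0]],"turn":[[0,0,0.155],[0,0,0],[0,0,0]]}'
python3 - <<'E'
from h import *
p,d,m=grab("wrist"); cv2.imwrite("pics/w3.png",p[...,::-1])
C=cloud(d,m); M=(C[...,2]>.014)&(C[...,2]<.034)&(d>0)&(p.min(2)>110)
q=C[M]; x,y=np.cos(np.radians(76.8)),np.sin(np.radians(76.8))
u=q[:,:2]@[x,y]; v=q[:,:2]@[y,-x]
print(M.sum(),np.percentile(u,[.5,99.5])*1e3,np.percentile(v,[.5,99.5])*1e3, "expect(489,40): u",489*x+40*y,"v",489*y-40*x)
# edge direction: extreme v per u-bin
E
```

```text
tcp_pos: [0.5005, 0.078, 0.1473]
tcp_pos: [0.4838, 0.033, 0.1473]
clock: 7.45
tcp_pos: [0.485, 0.0331, 0.1495]
eef_rot: [-2.455, -1.957, 0.004]
wrist_force: [-0.2, -0.6, -3.0]
gripper_width: 0.0659
grasp_force: 30.0
22805 [ 42.32431995 265.23170259] [386.55688539 549.98560072] expect(489,40): u 150.60673159903712 v 466.9460487005491
```

View pics/w3.png

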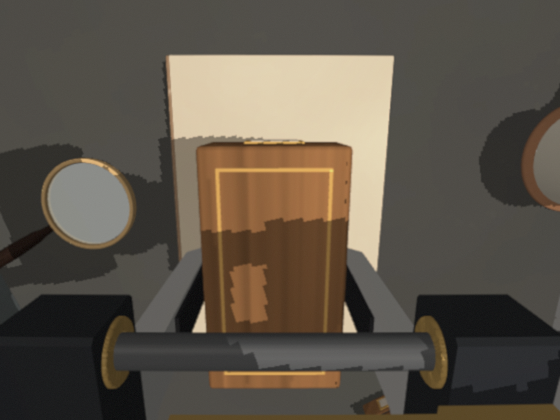

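The notebook lies squarely ahead, with its far edge at row 57 and its sides at columns 168 and 392. Its centre comes out at (490,40). I'll correct the position and lower.

```bash

python3 -m pendant '{"fingers":[-1,-1,-1,-1,-1],"dp":[[2,3.6,0],[0,0,45],[0,0,38],[0,0,0],[0,0,0]],"turn":[[0,0,0],[0,0,0],[0,0,0],[0,0,0],[0,0,0]]}'
```

```text
clock: 8.12
tcp_pos: [0.4913, 0.0342, 0.07]
eef_rot: [2.457, 1.955, 0.003]
wrist_force: [0.7, -0.7, -3.2]
gripper_width: 0.0658
grasp_force: 30.0
```

```bash

python3 -m pendant '{"fingers":[-1,-1,-1,-1],"dp":[[0,-1.5,9],[0,0,4],[0,0,0],[0,0,0]],"turn":[[0,0,0],[0,0,0],[0,0,0],[0,0,0]]}'
```

```text
clock: 8.62
tcp_pos: [0.4886, 0.0345, 0.0557]
eef_rot: [2.458, 1.955, 0.0]
wrist_force: [-0.9, -0.4, -2.5]
gripper_width: 0.0658
grasp_force: 30.0
```

```bash

python3 -m pendant '{"fingers":[-1,-1,0.75,0.75,0.75],"dp":[[0,0,1],[0,0,0],[0,0,0],[0,0,0],[0,0,0]],"turn":[[0,0,0],[0,0,0],[0,0,0],[0,0,0],[0,0,0]]}'
python3 -m pendant '{"fingers":[0.75,0.75,0.75,0.75,0.75],"dp":[[0,0,-30],[0,0,-45],[0,0,-50],[0,0,-48],[0,0,0]],"turn":[[0,0,0],[0,0,0],[0,0,0],[0,0,0],[0,0,0]]}'
python3 -m pendant '{"fingers":[0.75],"dp":[[0,0,0]],"turn":[[0,0,0]]}'
python3 - <<'E'
from h import *
p,d,m=grab("wrist"); cv2.imwrite("pics/w4.png",p[...,::-1])
C=cloud(d,m); r=p.astype(int)
M=(abs(C[...,2]-.06)<.01)&(d>0)&(r[...,0]>r[...,2]+35); print("card",rect(M,m,.06))
M=(abs(C[...,2]-.024)<.009)&(d>0); print("note",rect(M,m,.024))
E
```

```text
clock: 9.25
tcp_pos: [0.4887, 0.0345, 0.0544]
eef_rot: [2.459, 1.955, 0.0]
wrist_force: [0.4, -1.0, -0.7]
gripper_width: 0.082
grasp_force: 0.0
clock: 9.88
tcp_pos: [0.491, 0.0345, 0.2327]
eef_rot: [2.453, 1.951, 0.012]
wrist_force: [1.5, -0.6, -0.0]
gripper_width: 0.0823
grasp_force: 0.0
clock: 10.0
tcp_pos: [0.4883, 0.0345, 0.2267]
eef_rot: [-2.458, -1.955, 0.001]
wrist_force: [-0.2, 1.0, -0.3]
gripper_width: 0.0821
grasp_force: 0.0
card (array([490. ,  39.7]), 118.8, 65.9, 77.1, np.int32(9017))
note (array([489.3,  39.8]), 229.7, 167.2, 76.9, np.int32(27188))
```

```bash

python3 -m pendant '{"fingers":[0.75,0.75,0.75,0.75,0.75],"dp":[[-46.2,27.1,0],[-46.2,27.1,0],[-46.2,27.1,0],[-46.2,27.1,0],[-46.2,27.1,0]],"turn":[[0,0,0],[0,0,0],[0,0,0],[0,0,0],[0,0,0]]}' |grep tcp
python3 -m pendant '{"fingers":[0.75,0.75,0.75,0.75,0.75],"dp":[[0,0,0],[0,0,0],[0,0,0],[0,0,0],[0,0,0]],"turn":[[0,0,-0.182],[0,0,-0.182],[0,0,-0.182],[0,0,0],[0,0,0]]}'
python3 - <<'E'
from h import *
p,d,m=grab("wrist"); cv2.imwrite("pics/w5.png",p[...,::-1])
C=cloud(d,m); r=p.astype(int)
M=(abs(C[...,2]-.03)<.007)&(d>0)&(r[...,0]>r[...,2]+35); print("clip",rect(M,m,.03))
E
```

```text
tcp_pos: [0.5681, -0.2223, 0.2248]
clock: 11.3
tcp_pos: [0.5682, -0.2208, 0.2261]
eef_rot: [-1.842, -2.542, 0.001]
wrist_force: [-0.3, -0.3, 0.1]
gripper_width: 0.0822
grasp_force: 0.0
clip (array([ 567.7, -222.8]), 94.0, 55.8, -71.5, np.int32(5048))
```

View pics/w5.png

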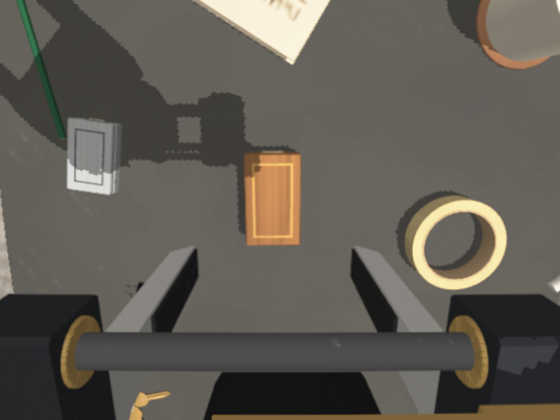

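The card box sits 0.8 mm off the notebook's centre and is aligned. The wrist view shows the clip box at (273,199) and measures it at 94x56 mm. I'll descend on it.

```bash

python3 -m pendant '{"fingers":[0.75,0.75,0.75,0.75,0.75],"dp":[[-1.7,-1.1,50],[0,0,50],[0,0,50],[0,0,30],[0,0,0]],"turn":[[0,0,0],[0,0,0],[0,0,0],[0,0,0],[0,0,0]]}'
python3 -m pendant '{"fingers":[0.75,0.75,0.75],"dp":[[0,0,12],[0,0,0],[0,0,0]],"turn":[[0,0,0],[0,0,0],[0,0,0]]}'
```

```text
clock: 11.98
tcp_pos: [0.5657, -0.2218, 0.0439]
eef_rot: [-1.837, -2.539, 0.002]
wrist_force: [0.3, 0.3, 0.3]
gripper_width: 0.0823
grasp_force: 0.0
clock: 12.35
tcp_pos: [0.5688, -0.2233, 0.0368]
eef_rot: [1.839, 2.544, 0.0]
wrist_force: [-0.2, -0.4, -0.3]
gripper_width: 0.0821
grasp_force: 0.0
```

```bash

python3 -m pendant '{"fingers":[0.75,0.75,-1,-1,-1],"dp":[[0,0,6],[0,0,0],[0,0,0],[0,0,0],[0,0,0]],"turn":[[0,0,0],[0,0,0],[0,0,0],[0,0,0],[0,0,0]]}'
python3 -m pendant '{"fingers":[-1,-1,-1,-1,-1],"dp":[[0,0,-30],[0,0,-50],[0,0,-50],[0,0,-20],[0,0,0]],"turn":[[0,0,0],[0,0,0],[0,0,0],[0,0,0],[0,0,0]]}'
python3 -m pendant '{"fingers":[-1],"dp":[[0,0,0]],"turn":[[0,0,0]]}'
```

```text
clock: 12.98
tcp_pos: [0.5679, -0.2231, 0.0296]
eef_rot: [-1.84, -2.546, 0.001]
wrist_force: [-0.0, 1.0, 1.8]
gripper_width: 0.0558
grasp_force: 22.0
clock: 13.6
tcp_pos: [0.5689, -0.2234, 0.1815]
eef_rot: [1.838, 2.543, 0.001]
wrist_force: [1.3, -0.4, -2.4]
gripper_width: 0.0558
grasp_force: 30.0
clock: 13.72
tcp_pos: [0.5672, -0.2226, 0.1773]
eef_rot: [-1.838, -2.543, 0.001]
wrist_force: [-0.0, 0.7, -2.3]
gripper_width: 0.0557
grasp_force: 30.0
```

```bash

python3 -m pendant '{"fingers":[-1,-1,-1,-1,-1],"dp":[[54.6,1.8,0],[54.6,1.8,0],[54.6,1.8,0],[54.6,1.8,0],[54.6,1.8,0]],"turn":[[0,0,0],[0,0,0],[0,0,0],[0,0,0],[0,0,0]]}' |grep tcp
python3 -m pendant '{"fingers":[-1,-1,-1,-1,-1],"dp":[[0,0,0],[0,0,0],[0,0,0],[0,0,0],[0,0,0]],"turn":[[0,0,0.182],[0,0,0.182],[0,0,0.182],[0,0,0],[0,0,0]]}'
python3 - <<'E'
from h import *
p,d,m=grab("wrist"); cv2.imwrite("pics/w6.png",p[...,::-1])
C=cloud(d,m); M=(C[...,2]>.15)&(C[...,2]<.20)&(d>0)&(p[...,0]>p[...,2].astype(int)+40)&(np.arange(420)[:,None]<330); z=np.median(C[M][:,2]); print(z,rect(M,m,z))
E
```

```text
tcp_pos: [0.4891, 0.0407, 0.177]
clock: 14.98
tcp_pos: [0.4904, 0.039, 0.1782]
eef_rot: [-2.455, -1.958, 0.003]
wrist_force: [0.4, 0.3, -2.2]
gripper_width: 0.0561
grasp_force: 30.0
0.17981173396557737 (array([493.3,  53.2]), 74.9, 54.9, 77.1, np.int32(17819))
```

```bash

python3 -m pendant '{"fingers":[-1,-1,-1,-1,-1],"dp":[[-1,-0.4,40],[0,0,36],[0,0,0],[0,0,0],[0,0,0]],"turn":[[0,0,0],[0,0,0],[0,0,0],[0,0,0],[0,0,0]]}'
```

```text
clock: 15.65
tcp_pos: [0.4919, 0.0381, 0.1057]
eef_rot: [2.456, 1.954, 0.005]
wrist_force: [-0.5, -0.3, -1.3]
gripper_width: 0.056
grasp_force: 30.0
```

```bash

python3 -m pendant '{"fingers":[-1,-1,-1,-1],"dp":[[0,-1,10],[0,0,4],[0,0,0],[0,0,0]],"turn":[[0,0,0],[0,0,0],[0,0,0],[0,0,0]]}'
```

```text
clock: 16.15
tcp_pos: [0.4893, 0.0384, 0.0895]
eef_rot: [-2.459, -1.956, 0.0]
wrist_force: [-1.8, 0.1, -0.8]
gripper_width: 0.0556
grasp_force: 30.0
```

```bash

python3 -m pendant '{"fingers":[-1,0.75,0.75,0.75,0.75],"dp":[[0,0,0.5],[0,0,0],[0,0,0],[0,0,0],[0,0,0]],"turn":[[0,0,0],[0,0,0],[0,0,0],[0,0,0],[0,0,0]]}'
python3 -m pendant '{"fingers":[0.75,0.75,0.75,0.75,0.75],"dp":[[0,0,-30],[0,0,-50],[0,0,-60],[0,0,0],[0,0,0]],"turn":[[0,0,0],[0,0,0],[0,0,0],[0,0,0],[0,0,0]]}'
python3 - <<'E'
from h import *
p,d,m=grab("wrist"); cv2.imwrite("pics/w7.png",p[...,::-1])
C=cloud(d,m); r=p.astype(int)
M=(abs(C[...,2]-.09)<.01)&(d>0)&(r[...,0]>r[...,2]+35)&(np.arange(420)[:,None]<330); print("clip",rect(M,m,.09))
E
python3 -m pendant '{"fingers":[0.75,0.75,0.75,0.75,0.75],"dp":[[-58.4,-8.8,0],[-58.4,-8.8,0],[-58.4,-8.8,0],[-58.4,-8.8,0],[-58.4,-8.8,0]],"turn":[[0,0,0],[0,0,0],[0,0,0],[0,0,0],[0,0,0]]}' |grep tcp
python3 -m pendant '{"fingers":[0.75,0.75,0.75,0.75,0.75],"dp":[[0,0,0],[0,0,0],[0,0,0],[0,0,0],[0,0,0]],"turn":[[0,0,-0.13],[0,0,-0.13],[0,0,-0.13],[0,0,0],[0,0,0]]}'
python3 - <<'E'
from h import *
p,d,m=grab("wrist"); cv2.imwrite("pics/w8.png",p[...,::-1])
C=cloud(d,m); r=p.astype(int)
M=(abs(C[...,2]-.022)<.006)&(d>0)&(np.arange(420)[:,None]<300)&(np.arange(420)[:,None]>110)&(abs(np.arange(560)-280)<85); print("ink",np.median(C[M][:,2]),rect(M,m,.022))
E
```

```text
clock: 16.77
tcp_pos: [0.4895, 0.0384, 0.0889]
eef_rot: [2.459, 1.955, 0.0]
wrist_force: [-0.8, 0.2, 0.5]
gripper_width: 0.0821
grasp_force: 0.0
clock: 17.4
tcp_pos: [0.4892, 0.0384, 0.2285]
eef_rot: [-2.459, -1.956, 0.0]
wrist_force: [0.2, -0.1, 0.1]
gripper_width: 0.0823
grasp_force: 0.0
clip (array([489.5,  39.2]), 94.5, 55.9, 76.9, np.int32(7091))
tcp_pos: [0.3791, -0.2371, 0.2266]
clock: 18.7
tcp_pos: [0.3805, -0.2358, 0.2277]
eef_rot: [-2.034, -2.391, 0.0]
wrist_force: [0.0, 0.5, 0.5]
gripper_width: 0.0826
grasp_force: 0.0
ink 0.02323092809417418 (array([ 379. , -238.7]), 72.1, 45.5, -80.3, np.int32(3024))
```

View pics/w8.png

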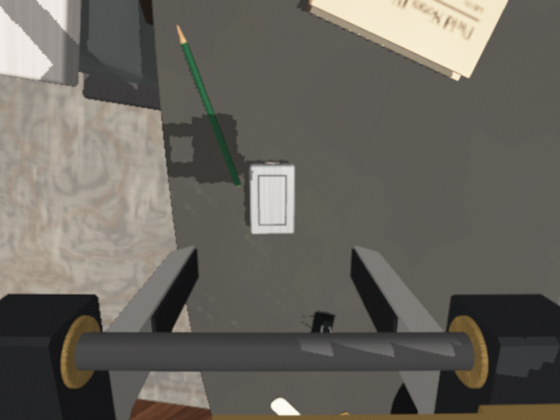

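The tin is at (272,199), and the pencil's end at (237,183) is close to it. I'll open the jaws narrower and grip 8 mm nearer, away from the pencil. The binder clip at (322,322) is well clear.

```bash

python3 -m pendant '{"fingers":[0.4,0.4,0.4,0.4,0.4],"dp":[[-10.6,-1.9,50],[0,0,50],[0,0,50],[0,0,38],[0,0,0]],"turn":[[0,0,0],[0,0,0],[0,0,0],[0,0,0],[0,0,0]]}'
python3 -m pendant '{"fingers":[0.4,0.4],"dp":[[0,0,0],[0,0,0]],"turn":[[0,0,0],[0,0,0]]}'
```

```text
clock: 19.38
tcp_pos: [0.3783, -0.2449, 0.0377]
eef_rot: [-2.029, -2.388, 0.0]
wrist_force: [-0.2, 0.3, 0.4]
gripper_width: 0.0662
grasp_force: 0.0
clock: 19.62
tcp_pos: [0.3821, -0.2482, 0.0434]
eef_rot: [2.03, 2.391, -0.0]
wrist_force: [-0.4, -0.5, 0.3]
gripper_width: 0.0658
grasp_force: 0.0
```

```bash

python3 -m pendant '{"fingers":[0.4,0.4,0.4,-1,-1],"dp":[[0,-1.5,13],[0,0,0],[0,0,0],[0,0,0],[0,0,0]],"turn":[[0,0,0],[0,0,0],[0,0,0],[0,0,0],[0,0,0]]}'
python3 -m pendant '{"fingers":[-1,-1],"dp":[[0,0,0],[0,0,0]],"turn":[[0,0,0],[0,0,0]]}'
```

```text
clock: 20.25
tcp_pos: [0.3793, -0.2473, 0.0281]
eef_rot: [2.033, 2.395, -0.0]
wrist_force: [0.1, -0.4, 0.1]
gripper_width: 0.0497
grasp_force: 0.0
clock: 20.5
tcp_pos: [0.3793, -0.2473, 0.0282]
eef_rot: [2.033, 2.395, -0.0]
wrist_force: [-0.5, 0.1, 0.8]
gripper_width: 0.046
grasp_force: 30.0
```

```bash

python3 -m pendant '{"fingers":[-1,-1,-1,-1,-1],"dp":[[0,0,-30],[0,0,-50],[0,0,-50],[0,0,-30],[0,0,0]],"turn":[[0,0,0],[0,0,0],[0,0,0],[0,0,0],[0,0,0]]}'
python3 -m pendant '{"fingers":[-1,-1,-1,-1,-1],"dp":[[51.4,30.4,0],[51.4,30.4,0],[51.4,30.4,0],[51.4,30.4,0],[51.4,30.4,0]],"turn":[[0,0,0],[0,0,0],[0,0,0],[0,0,0],[0,0,0]]}' |grep tcp
python3 -m pendant '{"fingers":[-1,-1,-1,-1,-1],"dp":[[0,0,0],[0,0,0],[0,0,0],[0,0,0],[0,0,0]],"turn":[[0,0,0.131],[0,0,0.131],[0,0,0.131],[0,0,0],[0,0,0]]}'
python3 - <<'E'
from h import *
p,d,m=grab("wrist"); cv2.imwrite("pics/w9.png",p[...,::-1])
C=cloud(d,m); q=observe()["tcp_pos"]; M=(abs(C[...,2]-q[2]+.006)<.008)&(d>0)&(np.arange(420)[:,None]<325)&(abs(np.arange(560)-278)<58); z=np.median(C[M][:,2]); print(z,rect(M,m,z))
E
```

```text
clock: 21.12
tcp_pos: [0.3802, -0.2481, 0.1904]
eef_rot: [2.03, 2.391, -0.0]
wrist_force: [-1.0, -0.0, -1.6]
gripper_width: 0.0455
grasp_force: 30.0
tcp_pos: [0.4866, 0.0329, 0.185]
clock: 22.38
tcp_pos: [0.4867, 0.031, 0.1863]
eef_rot: [-2.459, -1.953, 0.003]
wrist_force: [-0.2, -0.3, -2.2]
gripper_width: 0.0459
grasp_force: 30.0
0.18141909784556867 (array([490.7,  41. ]), 69.7, 55.0, 76.9, np.int32(13176))
```

View pics/w9.png

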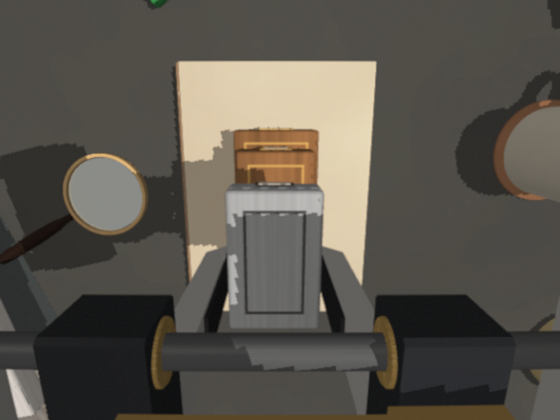

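The held tin is at (275,255), aligned with the pile below it. I'll lower it.

```bash

python3 -m pendant '{"fingers":[-1,-1,-1,-1,-1],"dp":[[0,0.9,30],[0,0,28],[0,0,0],[0,0,0],[0,0,0]],"turn":[[0,0,0],[0,0,0],[0,0,0],[0,0,0],[0,0,0]]}'
python3 -m pendant '{"fingers":[-1],"dp":[[0,0,0]],"turn":[[0,0,0]]}'
```

```text
clock: 23.05
tcp_pos: [0.4894, 0.0307, 0.1317]
eef_rot: [2.46, 1.951, 0.004]
wrist_force: [-0.4, -0.0, -2.3]
gripper_width: 0.0464
grasp_force: 30.0
clock: 23.18
tcp_pos: [0.4891, 0.0308, 0.1312]
eef_rot: [2.46, 1.951, 0.003]
wrist_force: [-0.7, 0.4, -1.9]
gripper_width: 0.0461
grasp_force: 30.0
```

```bash

python3 -m pendant '{"fingers":[-1,-1,-1,-1],"dp":[[0,-1,9],[0,0,3],[0,0,0],[0,0,0]],"turn":[[0,0,0],[0,0,0],[0,0,0],[0,0,0]]}'
```

```text
clock: 23.68
tcp_pos: [0.487, 0.0311, 0.1181]
eef_rot: [-2.461, -1.952, 0.001]
wrist_force: [-2.8, 0.5, 2.5]
gripper_width: 0.0455
grasp_force: 30.0
```

```bash

python3 -m pendant '{"fingers":[0.5,0.5,0.5,0.5,0.5],"dp":[[0,0,0],[0,0,0],[0,0,0],[0,0,-30],[0,0,-40]],"turn":[[0,0,0],[0,0,0],[0,0,0],[0,0,0],[0,0,0]]}'
python3 -m pendant '{"fingers":[0.5,0.5,0.5],"dp":[[0,0,-40],[0,0,0],[0,0,0]],"turn":[[0,0,0],[0,0,0],[0,0,0]]}'
python3 - <<'E'
from h import *
p,d,m=grab("wrist"); cv2.imwrite("pics/w10.png",p[...,::-1])
C=cloud(d,m); r=p.astype(int)
M=(abs(C[...,2]-.112)<.009)&(d>0)&(np.arange(420)[:,None]<320)&(abs(np.arange(560)-278)<70); print("ink",rect(M,m,.112))
E
python3 -m pendant '{"fingers":[0.5,0.5,0.5,0.5,0.5],"dp":[[47,-25,0],[47,-25,0],[47,-25,0],[47,-25,0],[47,-25,0]],"turn":[[0,0,0],[0,0,0],[0,0,0],[0,0,0],[0,0,0]]}' |grep tcp
python3 -m pendant '{"fingers":[0.2,0.2,0.2,0.2,0.2],"dp":[[47,-25,0],[0,0,0],[0,0,0],[0,0,0],[0,0,0]],"turn":[[0,0,0],[0,0,-0.139],[0,0,-0.139],[0,0,0],[0,0,0]]}'
python3 - <<'E'
from h import *
p,d,m=grab("wrist"); cv2.imwrite("pics/w11.png",p[...,::-1])
C=cloud(d,m); r=p.astype(int)
z=C[...,2]; W=(d>0)&(abs(np.arange(560)-280)<100)&(np.arange(420)[:,None]<310)
red=W&(r[...,0]>r[...,1]*2)&(z>.05); P=C[red]; print("knob",np.median(P,0),P[:,2].max())
M=W&(abs(z-.016)<.006)&(r[...,0]>r[...,2]+20); print("base",rect(M,m,.016))
E
```

```text
clock: 24.3
tcp_pos: [0.4866, 0.0311, 0.1873]
eef_rot: [-2.46, -1.95, 0.004]
wrist_force: [0.0, 0.1, -0.1]
gripper_width: 0.0703
grasp_force: 0.0
clock: 24.68
tcp_pos: [0.487, 0.0311, 0.2269]
eef_rot: [-2.461, -1.951, 0.002]
wrist_force: [-0.8, 1.3, 0.1]
gripper_width: 0.0705
grasp_force: 0.0
ink (array([489.2,  40.3]), 73.7, 45.9, 76.7, np.int32(5340))
tcp_pos: [0.4178, 0.2895, 0.2257]
clock: 25.98
tcp_pos: [0.4053, 0.3395, 0.2267]
eef_rot: [-2.17, -2.271, 0.003]
wrist_force: [0.7, -0.2, 1.3]
gripper_width: 0.0569
grasp_force: 0.0
knob [0.40447906 0.3492677  0.06895741] 0.07204560640967717
base (array([403.4, 358.5]), 25.5, 21.9, -82.2, np.int32(418))
```

View pics/w11.png

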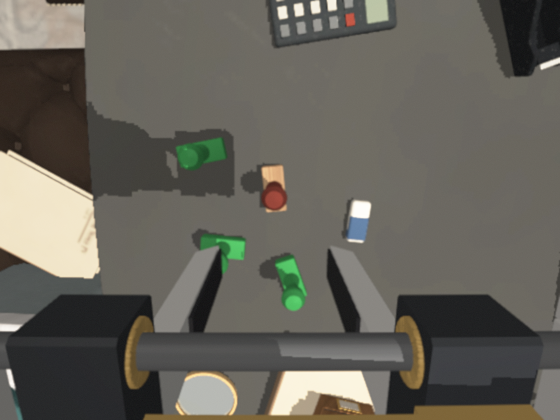

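The red stamp is at (274,190), with green stamps at (200,153), (222,247) and (290,282). The jaws at ±41 mm clear them all, and the eraser at (358,220) too. I'll use all the base pixels to get its full rectangle.

```bash
python3 - <<'E'
from h import *
p,d,m=grab("wrist"); C=cloud(d,m); r=p.astype(int); z=C[...,2]
W=np.zeros(d.shape,bool); W[155:222,250:300]=True
M=W&(z>.009)&(z<.022)&(r[...,0]>r[...,2]+20)
q=plane(np.argwhere(M)[:,::-1],m,.016)[:,:2]*1e3
print(cv2.minAreaRect(np.float32(q)))
s=observe(); print(s["tcp_pos"],s["eef_rot"])
n=W&(z>.03)&(z<.05); print(n.sum(), C[n].mean(0) if n.any() else "")
E
```

```text
((405.024169921875, 347.10223388671875), (21.89586067199707, 48.74915313720703), 8.11077880859375)
[0.40557229 0.33952347 0.22741867] [-2.16928755e+00 -2.27224260e+00  1.42765218e-03]
0
```

```bash

python3 -m pendant '{"fingers":[0.2,0.2,0.2,0.2,0.2],"dp":[[0,0,0],[7.6,0.5,50],[0,0,50],[0,0,50],[0,0,36]],"turn":[[0,0,-0.095],[0,0,0],[0,0,0],[0,0,0],[0,0,0]]}'
python3 -m pendant '{"fingers":[0.2,0.2,0.2],"dp":[[0,0,0],[0,0,0],[0,0,0]],"turn":[[0,0,0],[0,0,0],[0,0,0]]}'
```

```text
clock: 26.7
tcp_pos: [0.4041, 0.3465, 0.0394]
eef_rot: [-2.058, -2.373, 0.004]
wrist_force: [0.4, 0.8, 0.3]
gripper_width: 0.0567
grasp_force: 0.0
clock: 27.08
tcp_pos: [0.4066, 0.3484, 0.0445]
eef_rot: [2.057, 2.373, 0.007]
wrist_force: [0.1, -0.1, 0.2]
gripper_width: 0.0568
grasp_force: 0.0
```

```bash

python3 -m pendant '{"fingers":[0.2,0.2,0.2,-1,-1],"dp":[[-1,-1.2,16],[0,0,0],[0,0,0],[0,0,0],[0,0,0]],"turn":[[0,0,0],[0,0,0],[0,0,0],[0,0,0],[0,0,0]]}'
python3 -m pendant '{"fingers":[-1,-1,-1],"dp":[[0,0,0],[0,0,0],[0,0,0]],"turn":[[0,0,0],[0,0,0],[0,0,0]]}'
```

```text
clock: 27.7
tcp_pos: [0.4039, 0.3462, 0.0258]
eef_rot: [2.057, 2.374, -0.001]
wrist_force: [-0.2, -1.2, -0.6]
gripper_width: 0.0397
grasp_force: 0.0
clock: 28.08
tcp_pos: [0.404, 0.3463, 0.0259]
eef_rot: [2.057, 2.374, -0.0]
wrist_force: [-0.3, -0.6, -0.1]
gripper_width: 0.0222
grasp_force: 30.0
```

```bash

python3 -m pendant '{"fingers":[-1,-1,-1,-1,-1],"dp":[[0,0,-30],[0,0,-50],[0,0,-50],[0,0,-50],[0,0,0]],"turn":[[0,0,0],[0,0,0],[0,0,0],[0,0,0],[0,0,0]]}'
python3 -m pendant '{"fingers":[-1,-1,-1,-1,-1],"dp":[[-52.7,6.7,0],[-52.7,6.7,0],[-52.7,6.7,0],[-52.7,6.7,0],[-52.7,6.7,0]],"turn":[[0,0,0],[0,0,0],[0,0,0],[0,0,0],[0,0,0]]}' |grep tcp
python3 -m pendant '{"fingers":[-1,-1,-1,-1,-1],"dp":[[-52.7,6.7,0],[0,0,0],[0,0,0],[0,0,0],[0,0,0]],"turn":[[0,0,0],[0,0,0.1245],[0,0,0.1245],[0,0,0.1245],[0,0,0]]}' |grep tcp
python3 -m pendant '{"fingers":[-1,-1],"dp":[[0,0,0],[0,0,0]],"turn":[[0,0,0],[0,0,0]]}'
python3 - <<'E'
from h import *
p,d,m=grab("wrist"); cv2.imwrite("pics/w12.png",p[...,::-1])
E
```

```text
clock: 28.7
tcp_pos: [0.406, 0.3477, 0.2113]
eef_rot: [2.055, 2.372, 0.016]
wrist_force: [-0.6, 0.5, -0.8]
gripper_width: 0.0224
grasp_force: 30.0
tcp_pos: [0.474, 0.0885, 0.2036]
tcp_pos: [0.488, 0.039, 0.2039]
clock: 30.2
tcp_pos: [0.4886, 0.0391, 0.2055]
eef_rot: [-2.461, -1.952, 0.001]
wrist_force: [0.7, 0.6, -1.1]
gripper_width: 0.0225
grasp_force: 30.0
```

View pics/w12.png

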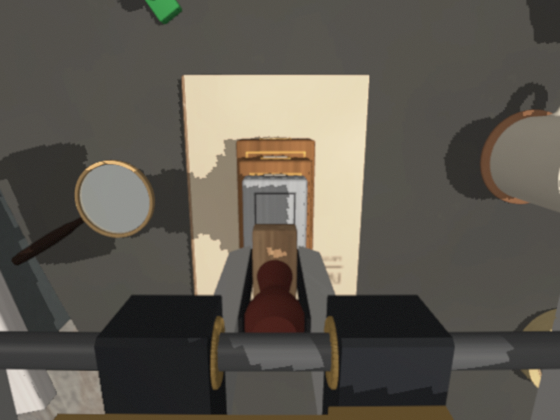

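The stamp is upright in the jaws (base at 275,260) and aligned over the tin. I'll lower it.

```bash

python3 -m pendant '{"fingers":[-1,-1,-1,-1,-1],"dp":[[0,0,30],[0,0,27],[0,0,0],[0,0,0],[0,0,0]],"turn":[[0,0,0],[0,0,0],[0,0,0],[0,0,0],[0,0,0]]}'
python3 -m pendant '{"fingers":[-1],"dp":[[0,0,0]],"turn":[[0,0,0]]}'
```

```text
clock: 30.88
tcp_pos: [0.4898, 0.039, 0.1507]
eef_rot: [2.46, 1.95, 0.004]
wrist_force: [-0.0, -0.4, -0.7]
gripper_width: 0.0221
grasp_force: 30.0
clock: 31.0
tcp_pos: [0.4895, 0.039, 0.1502]
eef_rot: [2.461, 1.95, 0.003]
wrist_force: [-0.8, -1.1, -0.4]
gripper_width: 0.0225
grasp_force: 30.0
```

```bash

python3 -m pendant '{"fingers":[-1,-1,-1,-1],"dp":[[0,0,8],[0,0,3],[0,0,0],[0,0,0]],"turn":[[0,0,0],[0,0,0],[0,0,0],[0,0,0]]}'
```

```text
clock: 31.5
tcp_pos: [0.4887, 0.039, 0.1379]
eef_rot: [-2.462, -1.951, 0.0]
wrist_force: [-1.2, -0.1, 0.5]
gripper_width: 0.0225
grasp_force: 30.0
```

```bash

python3 -m pendant '{"fingers":[0.1,0.1,0.1,0.1,0.1],"dp":[[0,0,0],[0,0,0],[0,0,0],[0,0,0],[0,0,0]],"turn":[[0,0,0],[0,0,0],[0,0,0],[0,0,0],[0,0,0]]}'
python3 -m pendant '{"fingers":[0.1,0.1,0.1,0.1,0.1],"dp":[[0,0,-20],[0,0,-35],[0,0,-40],[0,0,-40],[0,0,0]],"turn":[[0,0,0],[0,0,0],[0,0,0],[0,0,0],[0,0,0]]}'
python3 -m pendant '{"fingers":[0.1,0.1,0.1],"dp":[[-50,0,0],[-50,0,0],[0,0,0]],"turn":[[0,0,0],[0,0,0],[0,0,0]]}'
python3 - <<'E'
from h import *
p,d,m=grab("scene"); a=cv2.resize(p[100:310,150:430],(400,300))
q,d,m=grab("wrist"); b=cv2.resize(q,(400,300)); cv2.imwrite("pics/fin.png",np.hstack([a,b])[...,::-1])
C=cloud(d,m); r=q.astype(int); k=(r[...,0]>r[...,1]*2)&(C[...,2]>.165)&(d>0); print(C[k].mean(0),C[k][:,2].max())
E
```

```text
clock: 32.12
tcp_pos: [0.4889, 0.039, 0.138]
eef_rot: [2.462, 1.951, 0.0]
wrist_force: [0.3, -0.5, -0.5]
gripper_width: 0.0517
grasp_force: 0.0
clock: 32.75
tcp_pos: [0.4905, 0.039, 0.2771]
eef_rot: [2.458, 1.948, 0.01]
wrist_force: [0.1, 0.8, -1.4]
gripper_width: 0.0513
grasp_force: 0.0
clock: 33.12
tcp_pos: [0.4649, -0.0606, 0.2712]
eef_rot: [-2.466, -1.944, 0.003]
wrist_force: [0.7, -0.0, -0.6]
gripper_width: 0.0517
grasp_force: 0.0
[0.48855881 0.03896776 0.18001707] 0.18323238044002352
```

View pics/fin.png

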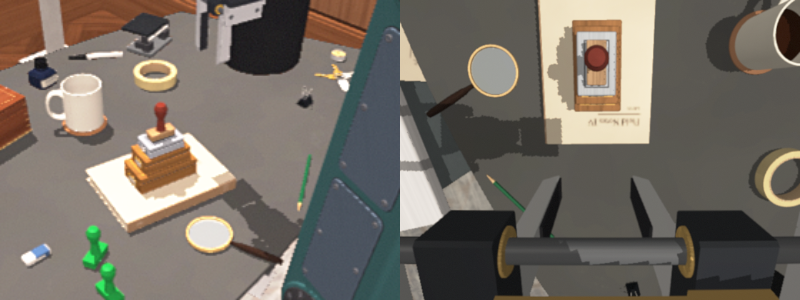

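The pile stands centred and upright in both views, with the stamp's knob at (488.6, 39.0) mm and 0.18 m up. The eraser and binder clip are untouched. I'll hand it in.

```bash
python3 -c "
from bench import job; print(job.job_done())"
```

```text
the job is handed in; nothing more can be done
None
```

I stacked the card box, clip box, ink-pad tin and red stamp on the notebook, each centred to within about 1 mm by the wrist camera and lined up, left the eraser and binder clip alone, and handed the job in at about 33 s; the hand-in returned no verdict.

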